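# Set the hand nut and close the cam lever of a rock-block clamp

### The arm

A 6-joint arm with a two-finger parallel gripper is mounted at the origin on the work surface; the furniture and walls round the work are solid. World frame = base frame: x ahead of the robot, y to its left, z up, the work surface at z = 0. Lengths are in m, angles in rad, forces in N, time in s.
With the tool pointing down it reaches from about 0.25 to 0.8 m from the base axis. Payload 8.5 kg.
Tool frame: the origin (TCP) lies between the finger pads; the fingertips stand 17 mm ahead of it and the grasp point (between the pads) lies 2 mm behind it (ctrl.tcp_to_tips is the distance from the TCP to the fingertips, in m); z points along the fingers, x is the direction in which the jaws open and shut, and the axes are right-handed (so a half turn about z gives the same grasp; the last joint's range is limited). The gripper opens to 85 mm and grips with 20 to 120 N. Pads are 22 mm wide; open, the fingers measure 114 mm over their backs; the gripper's body (76 mm by 85 mm) begins 54 mm behind the grasp point. The pads swing forward as they close: fully open they stand 13 mm farther back than shut.
Start: joints at [-1.348, 0.238, -0.013, 1.319, 0, 1.571], TCP at [0.116, -0.512, 0.248] pointing down, gripper open.
Joint ranges: [-2.66, 2.66], [-1.03, 1.9], [-1.14, 1.46], [-1.82, 2.27], [-1.45, 1.34], [-3.14, 3.14]. Speed limits (rad/s): [2.22, 2.22, 2.79, 3.14, 3.14, 3.14].

### API

Orientations are given as a unit quaternion [w, x, y, z].
In Python, from plant import ctrl gives the robot as it stands.
- The arm moves only by the shell command python3 -m crank 'ROWS' [FORCE]. ROWS is JSON, a list of rows, each a list of 3 entries, a list of its own where there are three numbers: the shift along the tool's x, y, z in mm, then the turn, a rotation vector about the tool's x, y, z in rad, then the finger opening in mm, from 0 to 85.4. In form: [[[dx, dy, dz], [ax, ay, az], grip], ...]. A call has 1 to 20 rows; each row is the pose to reach, as a shift and turn from the pose commanded when the call began, along the tool's axes at that moment; what a row does not reach only later rows make up. A row lasts 1/10 s, in which the tool goes at most 50 mm and 8.59 degrees, less where a joint would pass 70% of its speed; a pose out of reach is approached as far as the arm can. A call with a gripper value outside its range is refused whole. The fingers move at their own pace and stop on an object; FORCE is the grip in N (left out, the last holds). Time passes only in rows, so rows that repeat a pose let the fingers close. It gives the time, the measured TCP pose, the force and the opening at its end, in the units of the state.
- ctrl.read_state(): the state, without advancing time (a new reading comes with each control period).
- ctrl.snapshot(name): name is "scene" or "side" or "wrist"; returns the picture (384x512x3 uint8, red, green, blue); there is no depth.
- ctrl.camera_info(name): a dict with "fov_y" (degrees; the focal length in pixels is half the picture's height over the tangent of half this angle, whatever the lens; pixels are square), "cx", "cy" (the principal point, pixels), "k1" (the pictures are not rectified: a ray, as slopes to the right and down, at radius r is drawn at 1 + k1 r^2 times it, then the intrinsics apply), "world_from_camera" (4x4, takes a point from camera to world coordinates); the wrist camera has in their place "T_tool_cam" (4x4, takes a point from camera to tool coordinates, whose origin is the TCP and whose axes are the tool frame's). Camera axes: x right, y down, z forward; pixel columns grow to the right and rows downward; lengths in m; the calibration is good to about 2 mm. A picture is of the moment at which its call begins: read the wrist's pose just before it. camera_info takes no time and is no camera call.
- ctrl.close_job(): hands the job in, once; it reports no verdict.
The state is a dict: "time_s": time; "q": joint angles; "dq": joint speeds; "joint_torque": joint torques, N m; "tcp_pos": TCP position; "ee_rot": TCP orientation; "wrist_force": force on the tool from outside, world axes, zero at the start; "torque": the same for the moment, N m; "grip_width": finger opening in m.
Only numpy, scipy, OpenCV 4.12 (cv2) and the standard library are available. Lean on these libraries where they do the work, as an engineer would, in place of code of your own. Each camera call takes 0.05 s, during which the arm holds its last target.

### The job

Clamp the sawn rock block so that it can be micro-drilled: turn the black hand nut of the strap clamp down until the red-handled cam lever begins to meet firm resistance about midway through its swing, then close the lever fully. The block must end held where it lies, firmly but without crushing it. Leave the other things on the bench as they are.

Things in the scene. Friction and masses are not known exactly. Their poses are not given: they have to be found in the camera images.
- clamp: Cam-lever strap clamp, fixed to the bench: aluminium plate 258 x 116 mm (top at 24 mm), dark steel strap 36 mm wide about 85 mm up, rocking on an upright stud. Origin: on the bench under the stud. x runs along the strap from the nose (-x, 75 mm from the stud, over the rock) to the heel (+x, 85 mm from the stud, where the lever's cam rides on a steel block); z up. All lies below 0.21 m.
- nut_grip (a point): Middle of the grip of the black fluted hand nut on the stud: 48 mm in diameter, 30 mm tall, vertical axis, white index line on top. It is about 0.12 m above the bench and 27 mm above the strap's top; the stud, 15 mm thick, stands 10 mm or less out of the nut. The lever, when open, stands upright about 85 mm from the nut's axis. Grip it from above across any diameter.
- nut (a joint): Nut angle, rad: grows clockwise seen from above, which lowers nut and strap (1.27 mm per rad; the nose drops 2.4 mm per rad). Range 0 to 4.5; stays where it is left; takes about 0.45 N m to turn. It starts slack, 1.4 to 2.7 rad short of the setting at which the lever bites midway; half a radian either way from that setting is good enough.
- lever (a joint): Lever angle, rad: 0 open (upright, leaning 7 degrees out), 1.57 closed (level, along the clamp's +x), midway 0.79; swings about the clamp's y axis. Starts at 0 to 0.15. While slack it moves with 1 to 2 N at the handle and stays where it is left. Once the nose presses on the rock it takes some 3 to 10 N and may spring back if let go; in the last tenth of a radian it passes dead centre and holds.
- lever_grip (a point): On the axis of the lever's red round handle (tapered, 19 to 25 mm thick, 69 mm long), 95 mm from the lever's pivot and 24 mm short of the handle's end. The handle can be pinched from above across the clamp's y axis, or pushed over with closed fingertips.
- lever_pivot (a point): The lever's pivot at the strap's heel, 85 mm from the stud's axis, 75 to 84 mm above the bench; rises by about 9 mm as the lever closes, most of it in the first half of the swing.
- strap: The clamp's rocking strap with the rubber roll (18 mm thick, 34 mm wide) under its nose. Origin: the strap's mid-height on the stud's axis; x from nose to heel, z up. The roll's underside hangs 30 mm below the strap's mid-height, 75 mm from the stud. With the lever open the nose stands well clear of the rock; closing the lever or turning the nut down lowers it.
- rock: The sawn sandstone block, tan, about 62 x 60 x 32 mm, lying loose on the clamp's plate under the nose of the strap. Origin: centre of its underside, 24 mm above the bench. It need not be touched.
- rock_1: Grey-brown hand specimen of rock, 63 x 74 x 44 mm, a bystander on the bench; origin under its middle.
- wash_bottle: White wash bottle with a red cap, 195 mm tall, a bystander behind the clamp; origin under its middle.
- blower: Black rubber bulb blower with a red nozzle, 125 mm tall, a bystander right of the clamp; origin under its middle.
Not all that is in view belongs to the job. Leave any turquoise or yellow look-alike of the rock alone.

How it is judged:
On the way:
1. with the lever about midway through its swing (0.4 to 1.25 rad), the strap's nose presses on the rock with over 3 N (value of joint lever between 0.4 and 1.25 rad and contact force between strap and rock above 3 N), for 0.05 s.
At the end, for the whole second after the job is handed in: The lever is closed (over 1.5 rad) and stays so; the strap's nose presses on the rock block with 15 to 160 N (firm, not crushing: what it has when the lever began to bite somewhere near the middle of its swing); and the block is within 8 mm of where it lay (value of joint lever above 1.5 rad and contact force between strap and rock between 15 and 160 N and distance of rock from where it was at the start of the episode below 0.008 m); the robot touches nothing.
It fails at once if another thing on the bench is moved by more than 30 mm (distance of any of rock_1, wash_bottle, blower from where it was at the start of the episode above 0.03 m).
It also fails if it takes over 72 s, if anything falls off the work surface, if the arm or the gripper's body presses on something with over 40 N, if the wrist force passes 120 N, or if a joint passes its speed limit or range.

## Working session

There is one attempt and no reset: what is moved stays moved. The work goes in short steps, Python scripts to look and compute and a shell command to move; the robot and the scene stay as the last step left them, time stands still between calls to the robot, and variables do not carry over. Pictures are saved under pics/ and viewed, and the job is handed in when it is done.

```bash
ls; mkdir -p pics
python3 - <<'E'
from plant import ctrl
import cv2
s=ctrl.read_state()
for k in s: print(k,s[k])
for n in("scene","side","wrist"):
    print(n,ctrl.camera_info(n))
    cv2.imwrite(f"pics/{n}0.png",ctrl.snapshot(n)[:,:,::-1])
E
```

```text
pics
time_s 0.0
q [-1.34797370e+00  2.38763034e-01 -1.42891707e-02  1.31921877e+00
  1.07042435e-05  1.57082265e+00]
dq [-0.00085976  0.00072773 -0.00024979  0.0005314   0.00092111  0.00027713]
joint_torque [ 2.15064356e-03 -5.38788521e+01  3.46431148e+01  1.84092909e-02
  8.71556404e-05  4.32261842e-06]
tcp_pos [ 0.1159269  -0.51161232  0.24767334]
ee_rot [-4.64341445e-04  7.81331237e-01 -6.24116139e-01 -5.72764820e-04]
wrist_force [ 0.02652071  0.87648646 -0.98617923]
torque [0.03940211 0.0378732  0.0012191 ]
grip_width 0.0850988353336325
scene {'fov_y': 52.780564711550646, 'cx': 253.96254808169581, 'cy': 194.92151485934033, 'k1': 0.005607078004679974, 'world_from_camera': array([[ 0.51453594,  0.48134541, -0.70961916,  1.40081228],
       [ 0.8572072 , -0.26830863,  0.43955237, -0.58530324],
       [ 0.02117957, -0.83445615, -0.55066719,  0.75951071],
       [ 0.        ,  0.        ,  0.        ,  1.        ]])}
side {'fov_y': 52.74939692214128, 'cx': 257.2221784945952, 'cy': 193.18337779956522, 'k1': -0.07656708546923865, 'world_from_camera': array([[ 6.03440945e-01,  4.34470012e-01, -6.68651505e-01,
         1.26694550e+00],
       [ 7.97407691e-01, -3.28796001e-01,  5.05998185e-01,
        -5.85690521e-01],
       [-8.90286295e-06, -8.38527876e-01, -5.44858699e-01,
         6.83150224e-01],
       [ 0.00000000e+00,  0.00000000e+00,  0.00000000e+00,
         1.00000000e+00]])}
wrist {'fov_y': 61.570024087663164, 'cx': 255.4992917668801, 'cy': 190.389964746542, 'k1': -0.08977205056625177, 'T_tool_cam': array([[ 9.99999867e-01,  4.61381303e-04, -2.30970677e-04,
        -7.79837160e-04],
       [-3.63100686e-04,  9.47321870e-01,  3.20282911e-01,
        -8.18914717e-02],
       [ 3.66576120e-04, -3.20282784e-01,  9.47321911e-01,
        -1.25605989e-01],
       [ 0.00000000e+00,  0.00000000e+00,  0.00000000e+00,
         1.00000000e+00]])}
```

View pics/scene0.png

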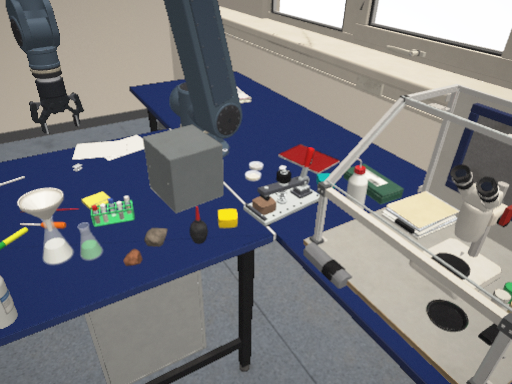

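View pics/side0.png

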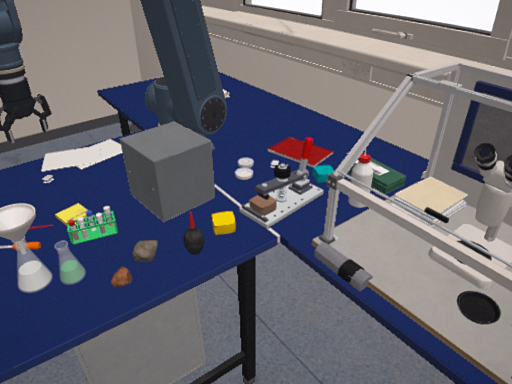

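View pics/wrist0.png

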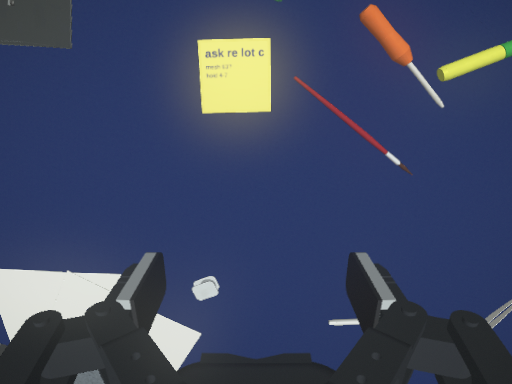

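```bash
cat > h.py <<'E'
import numpy as np, cv2
from plant import ctrl
from scipy.spatial.transform import Rotation as R
from scipy.optimize import least_squares
def KD(n):
    c=ctrl.camera_info(n); f=192/np.tan(np.radians(c['fov_y']/2))
    return np.array([[f,0,c['cx']],[0,f,c['cy']],[0,0,1]]),np.array([c['k1'],0,0,0,0.])
def pose(n,st=None):
    c=ctrl.camera_info(n)
    if n!='wrist': return c['world_from_camera']
    T=np.eye(4); q=st['ee_rot']; T[:3,:3]=R.from_quat([q[1],q[2],q[3],q[0]]).as_matrix(); T[:3,3]=st['tcp_pos']
    return T@c['T_tool_cam']
def ray(n,px,T):
    K,D=KD(n); u=cv2.undistortPoints(np.array([[px]],float),K,D)[0,0]
    d=T[:3,:3]@np.array([u[0],u[1],1.]); return T[:3,3],d/np.linalg.norm(d)
def onz(n,px,z,T=None):
    if T is None: T=pose(n)
    o,d=ray(n,px,T); return o+d*(z-o[2])/d[2]
def proj(n,P,T=None):
    if T is None: T=pose(n)
    K,D=KD(n); Ti=np.linalg.inv(T)
    return cv2.projectPoints(np.atleast_2d(np.array(P,float)),cv2.Rodrigues(Ti[:3,:3])[0],Ti[:3,3],K,D)[0][:,0]
def tri(obs): # [(n,px,T)]
    A=np.zeros((3,3));b=np.zeros(3)
    for n,px,T in obs:
        o,d=ray(n,px,pose(n) if T is None else T); M=np.eye(3)-np.outer(d,d); A+=M;b+=M@o
    X=np.linalg.solve(A,b)
    return X,[np.round(proj(n,X,T)[0]-px,1) for n,px,T in obs]
def crop(src,x0,y0,x1,y1,s,dst):
    im=cv2.imread(src)[y0:y1,x0:x1]; cv2.imwrite(dst,cv2.resize(im,None,fx=s,fy=s,interpolation=cv2.INTER_CUBIC))
E
python3 - <<'E'
from h import *
crop('pics/scene0.png',230,130,390,230,5,'pics/s_c.png')
crop('pics/side0.png',220,120,380,230,5,'pics/d_c.png')
np.set_printoptions(precision=3,suppress=True)
print(onz('scene',(283,178),.13),onz('side',(282,170),.13))
# grey box: base corners & top
for p in [(158,191),(178,208),(223,190)]: print('box base',onz('scene',p,0))
for z in(.1,.15,.2,.25,.3): print(z,[onz('scene',p,z)[:2] for p in[(145,143),(200,128),(221,149),(161,164)]])
print('bottle',onz('scene',(357,200),0),'blower',onz('scene',(199,240),0),'red',onz('scene',(308,160),0))
E
```

```text
[0.551 0.048 0.13 ] [0.533 0.059 0.13 ]
box base [ 0.233 -0.267  0.   ]
box base [ 0.366 -0.244  0.   ]
box base [ 0.34 -0.06  0.  ]
0.1 [array([ 0.038, -0.238]), array([0.008, 0.005]), array([ 0.222, -0.006]), array([ 0.225, -0.241])]
0.15 [array([ 0.141, -0.264]), array([ 0.113, -0.04 ]), array([ 0.311, -0.05 ]), array([ 0.315, -0.267])]
0.2 [array([ 0.245, -0.291]), array([ 0.219, -0.084]), array([ 0.401, -0.094]), array([ 0.404, -0.293])]
0.25 [array([ 0.348, -0.317]), array([ 0.325, -0.129]), array([ 0.49 , -0.138]), array([ 0.493, -0.32 ])]
0.3 [array([ 0.451, -0.343]), array([ 0.43 , -0.174]), array([ 0.579, -0.182]), array([ 0.582, -0.346])]
bottle [0.627 0.322 0.   ] blower [ 0.553 -0.251  0.   ] red [0.306 0.353 0.   ]
```

View pics/s_c.png

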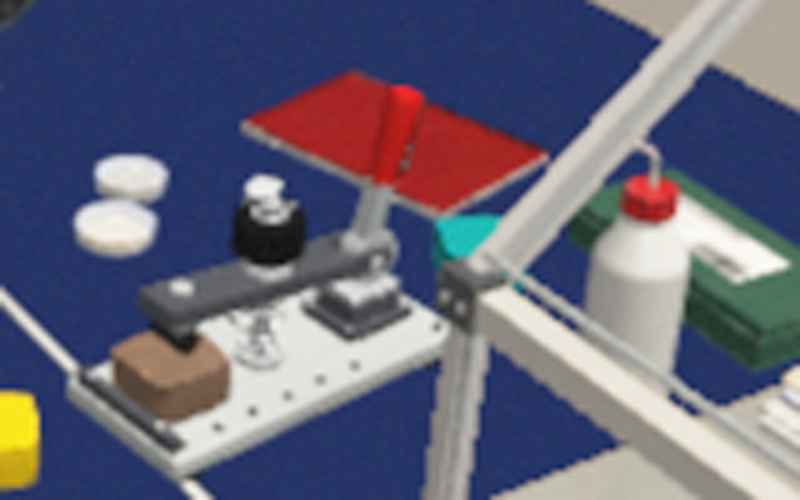

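View pics/d_c.png

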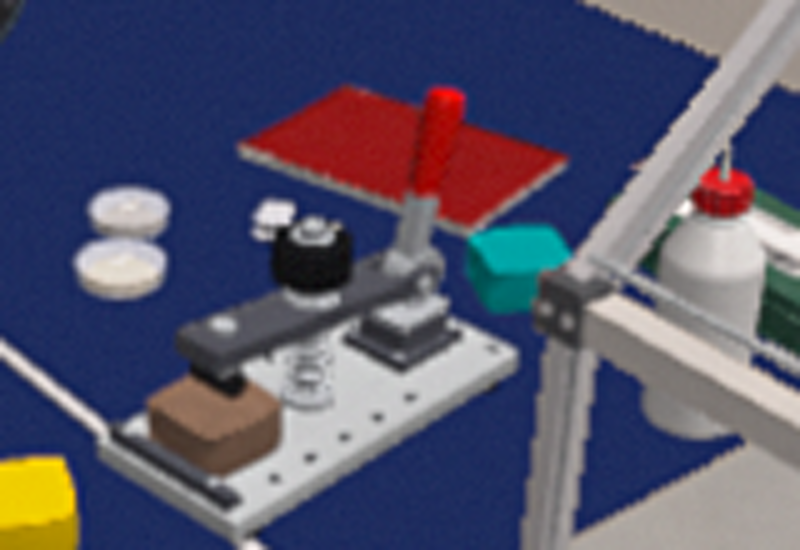

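Run:
```python
from h import *
np.set_printoptions(precision=3,suppress=True)
S=lambda u,v:(230+u/5,130+v/5)
D=lambda u,v:(220+u/5,120+v/5)
for n,a,b in [('nut mid',(270,232),(312,257)),('levertop',(405,90),(445,93)),('handle bot',(388,182),(425,193)),('pivot',(380,250),(430,272)),('joint',(463,300),(565,305)),
 ('plate L',(68,385),(100,440)),('plate B',(180,465),(240,530)),('plate R',(447,335),(518,352)),('rock corner near',(172,388),(215,450)),('bottlecap',(652,185),(722,180)),('strap nose L',(140,295),(180,333)),('turq',(475,215),(520,228))]:
    print(n,*tri([('scene',S(*a),None),('side',D(*b),None)]))
for n,a,b in [('plate L',(68,382),(100,437)),('plate B',(180,460),(240,528)),('plate R',(447,328),(518,350))]:
    print(n,onz('scene',S(*a),.024),onz('side',D(*b),.024))
# box
for n,a,b in [('box1',(145,143),(122,141)),('box2',(221,149),(213,158)),('box3',(200,128),(176,124)),('box4',(161,164),(147,166)),('frame upper',(405,97),(412,77)),('blower top',(197,206),(192,211))]: print(n,*tri([('scene',a,None),('side',b,None)]))
```

```text
nut mid [0.51  0.082 0.106] [array([-0. , -0.3]), array([0. , 0.3])]
levertop [0.501 0.192 0.18 ] [array([-0. , -0.1]), array([0. , 0.1])]
handle bot [0.472 0.211 0.091] [array([-0.1, -0.4]), array([0.1, 0.5])]
pivot [0.533 0.159 0.08 ] [array([0., 0.]), array([-0., -0.])]
joint [0.743 0.041 0.198] [array([-0.1, -1. ]), array([0.2, 1.1])]
plate L [ 0.479 -0.054  0.011] [array([ 0. , -0.6]), array([0. , 0.7])]
plate B [ 0.595 -0.039  0.011] [array([-0.1,  0.3]), array([ 0. , -0.4])]
plate R [0.627 0.142 0.074] [array([-0. , -0.6]), array([0.1, 0.7])]
rock corner near [0.513 0.007 0.003] [array([-0.1,  0.8]), array([ 0.1, -0.9])]
bottlecap [0.645 0.286 0.151] [array([0. , 0.1]), array([-0. , -0.1])]
strap nose L [ 0.528 -0.03   0.102] [array([-0. , -0.6]), array([0.1, 0.7])]
turq [0.506 0.267 0.063] [array([0. , 0.1]), array([-0. , -0.1])]
plate L [ 0.495 -0.063  0.024] [ 0.489 -0.061  0.024]
plate B [ 0.603 -0.044  0.024] [ 0.607 -0.049  0.024]
plate R [0.567 0.198 0.024] [0.57  0.206 0.024]
box1 [ 0.424 -0.34   0.292] [array([-1.7, -1.5]), array([2.1, 1.6])]
box2 [ 0.574 -0.184  0.281] [array([-1.6,  5.8]), array([ 1.4, -6.8])]
box3 [-0.133  0.058  0.042] [array([-1.6, -1.6]), array([1.9, 1.6])]
box4 [ 0.515 -0.326  0.264] [array([-0.1, -0.3]), array([0.2, 0.4])]
frame upper [0.741 0.296 0.411] [array([0.1, 0.4]), array([-0.1, -0.4])]
blower top [ 0.582 -0.261  0.148] [array([ 0. , -0.6]), array([0. , 0.7])]
```

Candidates: black nut at scene (284,176), lever red handle (309,157), tan rock (264,206). Look-alikes: turquoise block (325,178), yellow block (228,218), the grey-brown rock_1 (156,236) and the black blower bulb (199,232). I choose the strap clamp assembly at (284,176). First I raise the arm clear of the grey box, then swing over the clamp for a close look.

```bash
python3 -m crank '[[[0,0,-50],[0,0,0],85],[[0,0,-100],[0,0,0],85],[[0,0,-150],[0,0,0],85],[[0,0,-200],[0,0,0],85],[[-35,-36,-200],[0,0,-0.14],85],[[-69,-72,-200],[0,0,-0.28],85],[[-104,-108,-200],[0,0,-0.42],85],[[-138,-144,-200],[0,0,-0.56],85],[[-173,-180,-200],[0,0,-0.7],85],[[-208,-216,-200],[0,0,-0.84],85],[[-242,-252,-200],[0,0,-0.98],85],[[-277,-288,-200],[0,0,-1.12],85],[[-311,-324,-200],[0,0,-1.26],85],[[-346,-360,-200],[0,0,-1.4],85],[[-380,-396,-200],[0,0,-1.4],85],[[-415,-432,-200],[0,0,-1.4],85],[[-440,-465,-200],[0,0,-1.4],85],[[-461,-498,-200],[0,0,-1.4],85],[[-461,-498,-200],[0,0,-1.4],85],[[-461,-498,-200],[0,0,-1.4],85]]'
python3 - <<'E'
from h import *
s=ctrl.read_state(); print(s)
cv2.imwrite("pics/w1.png",ctrl.snapshot('wrist')[:,:,::-1])
E
```

```text
time_s: 2.15
tcp_pos: [0.5001, 0.0483, 0.4474]
ee_rot: [0.0, 1.0, 0.027, -0.001]
wrist_force: [0.0, -0.7, -0.3]
grip_width: 0.085
{'time_s': 2.15, 'q': array([ 9.63256755e-02,  2.21370972e-01,  4.72090807e-01,  1.82346626e+00,
       -4.19951800e-05,  1.61338890e+00]), 'dq': array([-0.03016654, -0.03433248, -0.01385432,  0.00485899, -0.00079633,
       -0.00713537]), 'joint_torque': array([  1.29255932, -49.24184918,  33.73980403,  -0.27746938,
         0.08627098,   0.1003903 ]), 'tcp_pos': array([0.50012599, 0.0483123 , 0.44744884]), 'ee_rot': array([ 8.86184738e-05,  9.99638640e-01,  2.68633269e-02, -9.71239412e-04]), 'wrist_force': array([ 0.04358338, -0.71745648, -0.29078669]), 'torque': array([ 0.05009659, -0.00684777, -0.00121183]), 'grip_width': 0.08495721630489678}
```

View pics/w1.png

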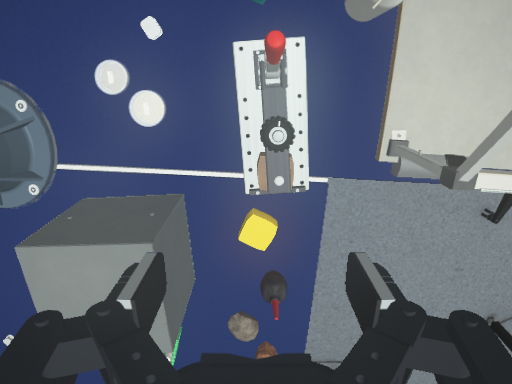

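```bash
python3 -m crank '[[[0,0,0],[0,0,-0.14],85],[[0,0,0],[0,0,-0.28],85],[[0,0,10],[0,0,-0.42],85],[[0,0,20],[0,0,-0.56],85],[[0,0,30],[0,0,-0.7],85],[[0,0,40],[0,0,-0.84],85],[[0,0,50],[0,0,-0.98],85],[[0,0,60],[0,0,-1.12],85],[[0,0,70],[0,0,-1.26],85],[[0,0,80],[0,0,-1.4],85],[[0,0,90],[0,0,-1.54],85],[[0,0,100],[0,0,-1.54],85],[[0,0,100],[0,0,-1.54],85],[[0,0,100],[0,0,-1.54],85]]'
python3 - <<'E'
from h import *
import pickle
s=ctrl.read_state(); print(s['q'],s['ee_rot'],s['tcp_pos'])
pickle.dump(s,open('w2.pkl','wb'))
cv2.imwrite("pics/w2.png",ctrl.snapshot('wrist')[:,:,::-1])
crop('pics/w1.png',215,20,335,210,4,'pics/w1c.png')
crop('pics/w1.png',215,20,335,210,3,'pics/w1c.png')
E
```

```text
time_s: 3.6
tcp_pos: [0.4995, 0.0472, 0.3487]
ee_rot: [0.0, 0.701, 0.713, 0.0]
wrist_force: [-0.1, -0.1, 0.4]
grip_width: 0.0851
[9.41231392e-02 1.84625926e-01 1.70919977e-01 1.55684484e+00
 6.52459931e-05 7.68325877e-02] [5.41304418e-05 7.00967291e-01 7.13193410e-01 1.14920823e-04] [0.49946882 0.04716989 0.3487396 ]
```

View pics/w1c.png

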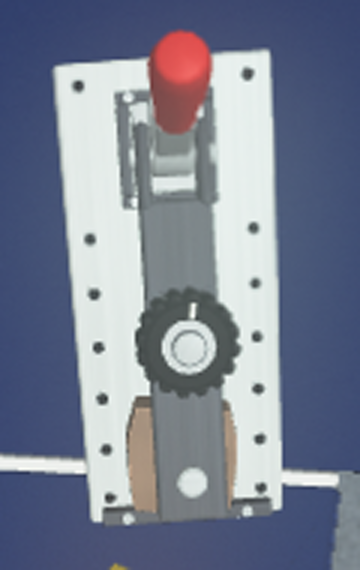

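View pics/w2.png

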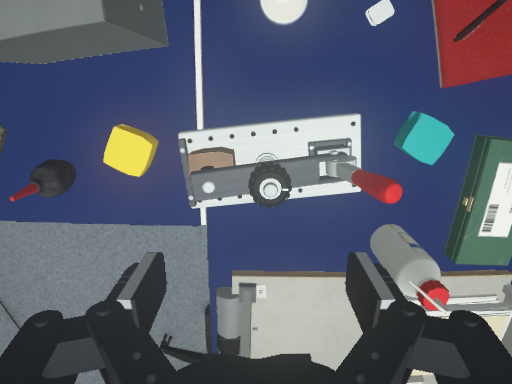

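Run:
```python
from h import *
crop('pics/w2.png',170,105,410,215,3.3,'pics/w2c.png')
```

```text
(no output)
```

View pics/w2c.png

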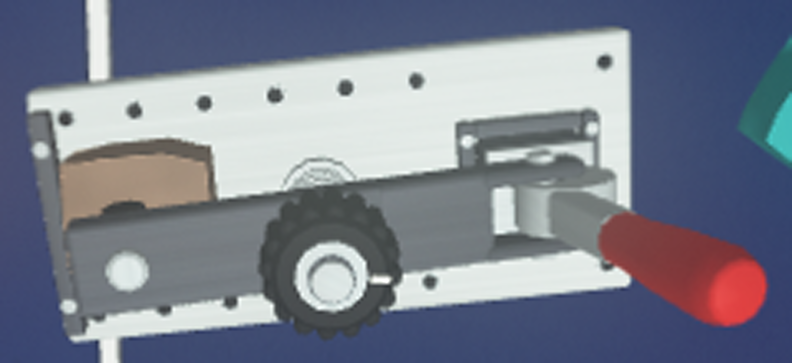

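Run:
```python
from h import *
import pickle
np.set_printoptions(precision=4,suppress=True)
s2=pickle.load(open('w2.pkl','rb'))
s1=dict(tcp_pos=np.array([0.50012599, 0.0483123 , 0.44744884]),ee_rot=np.array([ 8.86184738e-05,  9.99638640e-01,  2.68633269e-02, -9.71239412e-04]))
T1=pose('wrist',s1);T2=pose('wrist',s2)
A=lambda u,v:(u/3+215,v/3+20)
B=lambda u,v:(u/3.3+170,v/3.3+105)
for n,a,b in [('stud top',(190,349),(332,280)),('nut top',(189,342),(330,273)),('lever end',(182,58),(740,290)),('handle base',(177,128),(618,235)),('nose screw',(193,483),(127,271))]:
    print(n,*tri([('wrist',A(*a),T1),('wrist',B(*b),T2)]))
print([onz('wrist',B(*p),.024,T2)[:2] for p in[(30,92),(628,30),(630,285),(75,338)]])
print([onz('wrist',A(*p),.024,T1)[:2] for p in[(55,67),(268,52),(281,508),(92,520)]])
```

```text
stud top [0.5296 0.0642 0.139 ] [array([-0.5, -0.7]), array([-0.8,  0.7])]
nut top [0.5305 0.0648 0.1271] [array([-0.1, -0.2]), array([-0.2,  0.1])]
lever end [0.5146 0.1801 0.1879] [array([-1., -1.]), array([-1.2,  1.2])]
handle base [0.5158 0.1595 0.1325] [array([-1.8, -1.8]), array([-2.1,  2.1])]
nose screw [ 0.5393 -0.0093  0.1036] [array([-0.3, -0.6]), array([-0.8,  0.5])]
[array([ 0.4855, -0.0593]), array([0.4546, 0.1925]), array([0.5675, 0.2065]), array([ 0.5975, -0.0449])]
[array([0.4573, 0.1911]), array([0.569 , 0.2051]), array([ 0.6012, -0.047 ]), array([ 0.4883, -0.0608])]
```

```bash
python3 -m crank '[[[17,31,0],[0,0,-0.14],85],[[17,31,20],[0,0,-0.28],85],[[17,31,40],[0,0,-0.42],85],[[17,31,60],[0,0,-0.56],85],[[17,31,80],[0,0,-0.7],85],[[17,31,100],[0,0,-0.84],85],[[17,31,120],[0,0,-0.98],85],[[17,31,140],[0,0,-1.12],85],[[17,31,160],[0,0,-1.26],85],[[17,31,175],[0,0,-1.4],85],[[17,31,175],[0,0,-1.45],85],[[17,31,175],[0,0,-1.45],85],[[17,31,175],[0,0,-1.45],85]]'
python3 - <<'E'
from h import *
import pickle
s=ctrl.read_state(); print(s['q'],s['ee_rot'],s['tcp_pos'])
pickle.dump(s,open('w3.pkl','wb'))
cv2.imwrite("pics/w3.png",ctrl.snapshot('wrist')[:,:,::-1])
print(proj('wrist',[[.53,.0647,.127],[.53,.0647,.139]],pose('wrist',s)))
E
```

```text
time_s: 4.95
tcp_pos: [0.5309, 0.0654, 0.1739]
ee_rot: [0.0, 0.051, 0.999, 0.0]
wrist_force: [1.0, 0.5, 0.7]
grip_width: 0.0845
[ 1.22440262e-01  2.89595622e-01 -1.36891942e-01  1.14330349e+00
  8.75245859e-05 -1.34604813e+00] [4.87521646e-04 5.11316312e-02 9.98691795e-01 1.29921491e-04] [0.53093242 0.06535988 0.17392751]
[[255.55112915 227.0354977 ]
 [255.52809331 236.31191641]]
```

View pics/w3.png

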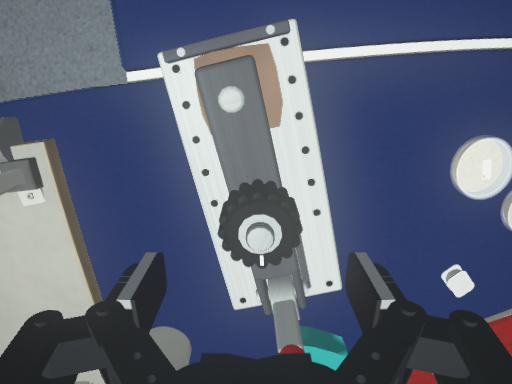

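```bash
python3 -m crank '[[[2.5,0,20],[0,0,0],85],[[2.5,0,40],[0,0,0],85],[[2.5,0,58],[0,0,0],85],[[2.5,0,58],[0,0,0],85],[[2.5,0,58],[0,0,0],46],[[2.5,0,58],[0,0,0],44],[[2.5,0,58],[0,0,0],40],[[2.5,0,58],[0,0,0],40],[[2.5,0,58],[0,0,0],40],[[2.5,0,58],[0,0,0],40]]' 60
python3 - <<'E'
from h import *
s=ctrl.read_state(); print(s)
E
```

```text
time_s: 6.0
tcp_pos: [0.5287, 0.0657, 0.1168]
ee_rot: [0.001, 0.05, 0.999, 0.0]
wrist_force: [-0.9, -0.2, 4.8]
grip_width: 0.0467
{'time_s': 6.0, 'q': array([ 1.23550872e-01,  3.27558843e-01, -2.39413742e-01,  1.00161496e+00,
        1.54459899e-04, -1.34745259e+00]), 'dq': array([-1.71609843e-03,  3.38214235e-04,  1.42320762e-03,  5.55187089e-04,
       -6.15183473e-05, -1.00367844e-03]), 'joint_torque': array([-2.14601780e-02, -5.43176794e+01,  2.97405964e+01, -5.62550984e-01,
       -2.37401796e-02, -7.43715180e-03]), 'tcp_pos': array([0.52867436, 0.06569768, 0.11676372]), 'ee_rot': array([1.07449340e-03, 4.98756166e-02, 9.98754823e-01, 2.66665984e-04]), 'wrist_force': array([-0.8765886 , -0.24403906,  4.79165825]), 'torque': array([0.02391326, 0.29565292, 0.04624837]), 'grip_width': 0.04666957448379359}
```

Nut is gripped at 46.7 mm opening. I turn it clockwise 1.9 rad while following it down.

```bash
python3 -m crank '[[[0,0,0.2],[0,0,0.14],40],[[0,0,0.4],[0,0,0.28],40],[[0,0,0.5],[0,0,0.42],40],[[0,0,0.7],[0,0,0.56],40],[[0,0,0.9],[0,0,0.7],40],[[0,0,1.1],[0,0,0.84],40],[[0,0,1.2],[0,0,0.98],40],[[0,0,1.4],[0,0,1.12],40],[[0,0,1.6],[0,0,1.26],40],[[0,0,1.8],[0,0,1.4],40],[[0,0,2],[0,0,1.54],40],[[0,0,2.2],[0,0,1.68],40],[[0,0,2.3],[0,0,1.8],40],[[0,0,2.4],[0,0,1.9],40],[[0,0,2.4],[0,0,1.9],40],[[0,0,2.4],[0,0,1.9],40]]'
python3 - <<'E'
from h import *
s=ctrl.read_state(); print(s['q'],s['ee_rot'],s['torque'])
cv2.imwrite("pics/w4.png",ctrl.snapshot('wrist')[:,:,::-1])
E
```

```text
time_s: 7.6
tcp_pos: [0.5302, 0.063, 0.1144]
ee_rot: [0.003, 0.842, 0.539, 0.001]
wrist_force: [5.6, -14.6, 0.6]
grip_width: 0.0466
[ 0.12134815  0.33013189 -0.24233421  0.99409015 -0.00561341  0.55330545] [3.44808646e-03 8.42212080e-01 5.39134900e-01 6.94807060e-04] [-2.72402131 -1.03195469 -0.39552974]
```

View pics/w4.png

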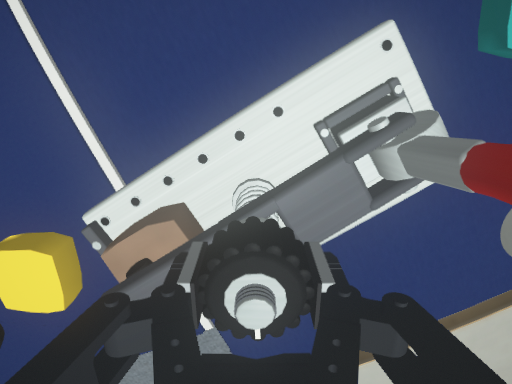

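```bash
python3 -m crank '[[[0,0,0],[0,0,0],60],[[0,0,0],[0,0,0],85],[[0,0,0],[0,0,0],85],[[0,0,0],[0,0,0],85],[[0,0,-40],[0,0,0],85],[[0,0,-80],[0,0,0],85],[[0,0,-110],[0,0,0],50]]' 40
python3 -m crank '[[[0,0,0],[0,0,-0.14],0],[[0,0,0],[0,0,-0.28],0],[[0,0,0],[0,0,-0.42],0],[[0,0,0],[0,0,-0.56],0],[[0,0,0],[0,0,-0.7],0],[[0,0,0],[0,0,-0.84],0],[[0,0,0],[0,0,-0.98],0],[[0,0,0],[0,0,-1.12],0],[[20,-13,0],[0,0,-1.26],0],[[40,-26,0],[0,0,-1.4],0],[[59,-38,0],[0,0,-1.54],0],[[59,-38,0],[0,0,-1.68],0],[[59,-38,0],[0,0,-1.82],0],[[59,-38,0],[0,0,-1.96],0],[[59,-38,0],[0,0,-2.12],0],[[59,-38,0],[0,0,-2.12],0],[[59,-38,20],[0,0,-2.12],0],[[59,-38,45],[0,0,-2.12],0],[[59,-38,45],[0,0,-2.12],0]]'
python3 - <<'E'
from h import *
import pickle
s=ctrl.read_state(); print(s['q'],s['ee_rot'],s['tcp_pos'],s['wrist_force'])
pickle.dump(s,open('w5.pkl','wb'))
cv2.imwrite("pics/w5.png",ctrl.snapshot('wrist')[:,:,::-1])
cv2.imwrite("pics/d5.png",ctrl.snapshot('side')[:,:,::-1])
crop('pics/d5.png',220,90,380,210,5,'pics/d5c.png')
E
```

```text
time_s: 8.35
tcp_pos: [0.5281, 0.0658, 0.2252]
ee_rot: [0.0, 0.841, 0.541, 0.001]
wrist_force: [1.1, 1.0, -1.4]
grip_width: 0.0726
time_s: 10.25
tcp_pos: [0.5162, 0.1347, 0.1754]
ee_rot: [-0.002, -0.058, 0.998, -0.0]
wrist_force: [-0.2, -0.4, -0.0]
grip_width: 0.0001
[ 2.55109932e-01  2.90365934e-01 -1.31847126e-01  1.15335648e+00
  1.77967365e-04 -1.43253536e+00] [-2.35797669e-03 -5.83908733e-02  9.98290941e-01 -3.79121395e-04] [0.51620598 0.13467578 0.17539345] [-0.1582282  -0.42459741 -0.02314623]
```

View pics/w5.png

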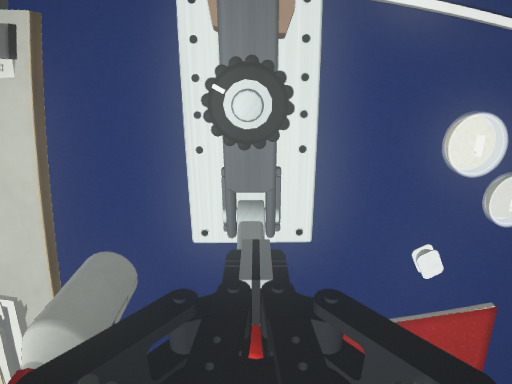

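View pics/d5c.png

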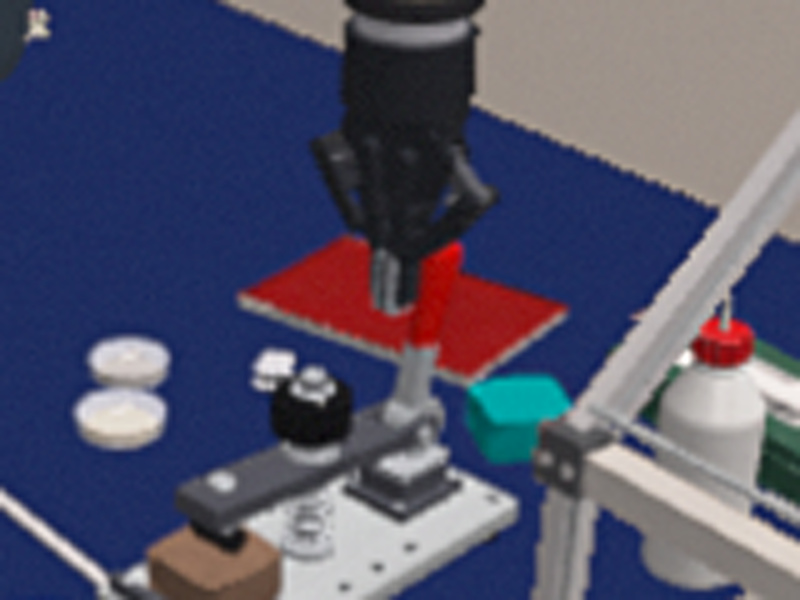

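Run:
```python
import numpy as np
for th in [.14,.3,.4,.5,.6,.7,.8,.9,1.0,1.1,1.2,1.3,1.4,1.5,1.57,1.62]:
    f=th+.122; zp=76+9*np.sin(th)
    u=85+82*np.sin(f)-11*np.cos(f); z=zp+82*np.cos(f)+11*np.sin(f)
    print(th,round(u-82.2,1),round(158.4-z,1))
```

```text
0.14 13.4 -0.9
0.3 26.4 0.4
0.4 34.2 2.3
0.5 41.6 5.0
0.6 48.7 8.5
0.7 55.4 12.7
0.8 61.5 17.6
0.9 67.0 23.2
1.0 71.9 29.3
1.1 76.1 36.0
1.2 79.6 43.2
1.3 82.3 50.7
1.4 84.2 58.5
1.5 85.3 66.6
1.57 85.5 72.4
1.62 85.5 76.5
```

```bash
python3 -m crank '[[[-2,8,0],[0,0,0],0],[[-2,15,0],[0,0,0],0],[[-2,20,0],[0,0,0],0],[[-2,26,0],[0,0,0],0]]'
python3 -m crank '[[[0,4,1],[0,0,0],0],[[0,8,2],[0,0,0],0]]'
python3 -m crank '[[[0,4,1],[0,0,0],0],[[0,7.5,2.7],[0,0,0],0]]'
python3 -m crank '[[[0,4,1],[0,0,0],0],[[0,7,3.5],[0,0,0],0]]'
python3 - <<'E'
from h import *
s=ctrl.read_state(); print(s['tcp_pos'],s['wrist_force'])
cv2.imwrite("pics/d6.png",ctrl.snapshot('side')[:,:,::-1])
crop('pics/d6.png',220,90,380,210,5,'pics/d6c.png')
E
```

```text
time_s: 10.75
tcp_pos: [0.5171, 0.1616, 0.1784]
ee_rot: [0.0, -0.06, 0.998, -0.0]
wrist_force: [0.9, -2.5, -1.2]
grip_width: 0.0001
time_s: 10.95
tcp_pos: [0.516, 0.1695, 0.1762]
ee_rot: [0.0, -0.06, 0.998, 0.0]
wrist_force: [0.4, -0.9, 2.8]
grip_width: -0.0
time_s: 11.15
tcp_pos: [0.515, 0.1769, 0.1734]
ee_rot: [0.0, -0.06, 0.998, 0.0]
wrist_force: [1.0, -1.9, 2.3]
grip_width: 0.0
time_s: 11.35
tcp_pos: [0.5141, 0.1838, 0.1697]
ee_rot: [0.0, -0.06, 0.998, 0.0]
wrist_force: [0.6, -0.6, 4.0]
grip_width: -0.0001
[0.51405743 0.1837649  0.16966095] [ 0.61724694 -0.55712468  3.99809825]
```

View pics/d6c.png

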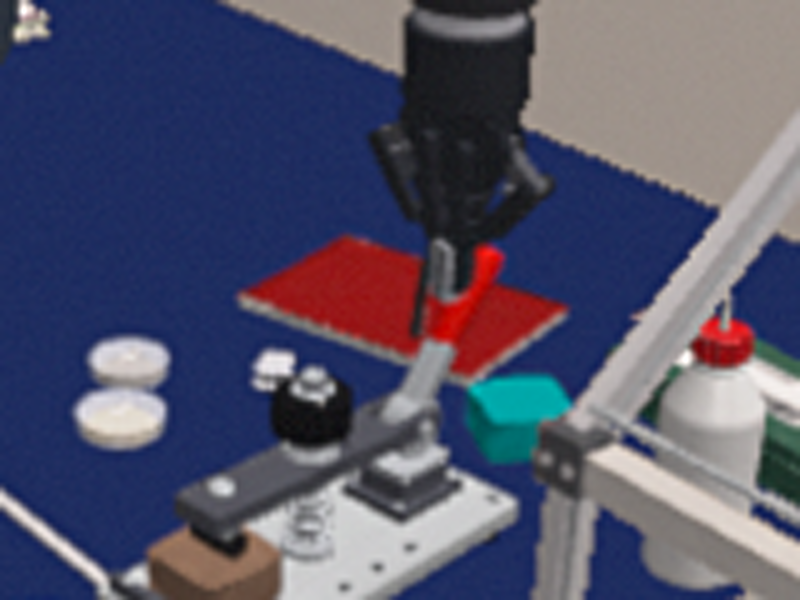

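```bash
python3 -m crank '[[[0,3.5,2],[0,0,0],0],[[0,6.7,4.2],[0,0,0],0]]'
python3 -m crank '[[[0,3,2.5],[0,0,0],0],[[0,6.1,4.9],[0,0,0],0]]'
python3 -m crank '[[[0,2.8,2.8],[0,0,0],0],[[0,5.5,5.6],[0,0,0],0]]'
```

```text
time_s: 11.6
tcp_pos: [0.5133, 0.1903, 0.1654]
ee_rot: [-0.0, -0.06, 0.998, 0.0]
wrist_force: [0.6, -0.5, 3.0]
grip_width: 0.0001
time_s: 11.8
tcp_pos: [0.5125, 0.1964, 0.1605]
ee_rot: [-0.0, -0.06, 0.998, 0.0]
wrist_force: [0.2, -1.0, 2.3]
grip_width: 0.0
time_s: 12.0
tcp_pos: [0.5118, 0.2019, 0.1548]
ee_rot: [-0.0, -0.06, 0.998, 0.0]
wrist_force: [0.1, -0.1, 2.8]
grip_width: 0.0002
```

```bash
python3 -m crank '[[[0,2.5,3],[0,0,0],0],[[0,4.9,6.1],[0,0,0],0]]'
python3 -m crank '[[[0,2,3.4],[0,0,0],0],[[0,4.2,6.7],[0,0,0],0]]'
python3 -m crank '[[[0,1.8,3.6],[0,0,0],0],[[0,3.5,7.2],[0,0,0],0]]'
python3 - <<'E'
from h import *
s=ctrl.read_state(); print(s['tcp_pos'],s['wrist_force'])
cv2.imwrite("pics/d7.png",ctrl.snapshot('side')[:,:,::-1])
cv2.imwrite("pics/w7.png",ctrl.snapshot('wrist')[:,:,::-1])
crop('pics/d7.png',220,110,380,230,5,'pics/d7c.png')
E
```

```text
time_s: 12.2
tcp_pos: [0.5113, 0.2067, 0.1487]
ee_rot: [-0.0, -0.06, 0.998, 0.0]
wrist_force: [-0.2, 0.4, 4.0]
grip_width: 0.0002
time_s: 12.4
tcp_pos: [0.5108, 0.2108, 0.142]
ee_rot: [0.0, -0.06, 0.998, 0.0]
wrist_force: [-0.2, -0.1, 5.2]
grip_width: -0.0006
time_s: 12.6
tcp_pos: [0.5105, 0.2145, 0.135]
ee_rot: [0.0, -0.06, 0.998, 0.0]
wrist_force: [-1.1, 1.2, 6.9]
grip_width: 0.0004
[0.51045089 0.21448396 0.13503605] [-1.10282926  1.17623598  6.89378949]
```

View pics/d7c.png

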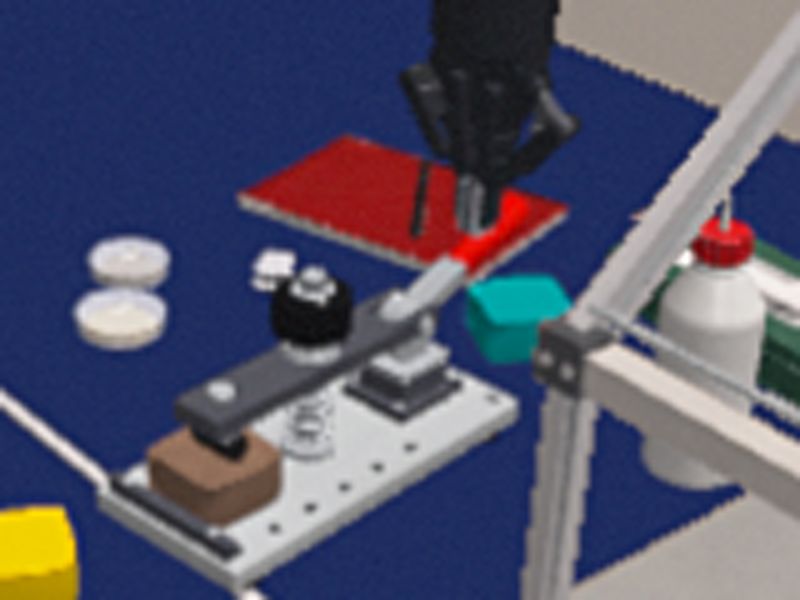

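View pics/w7.png

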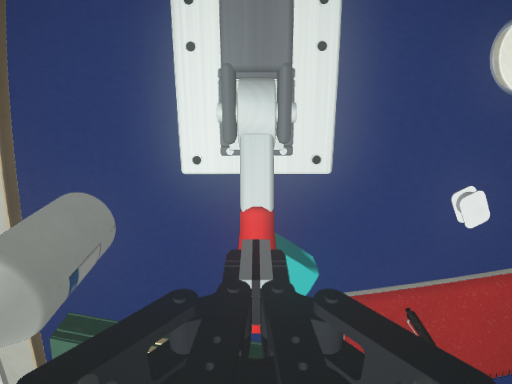

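```bash
python3 -m crank '[[[0,1.4,3.7],[0,0,0],0],[[0,2.7,7.5],[0,0,0],0]]'
python3 -m crank '[[[0,1,3.9],[0,0,0],0],[[0,1.9,7.8],[0,0,0],0]]'
```

```text
time_s: 12.9
tcp_pos: [0.5102, 0.2172, 0.1278]
ee_rot: [0.0, -0.06, 0.998, 0.001]
wrist_force: [-1.7, 1.7, 7.8]
grip_width: 0.0002
time_s: 13.1
tcp_pos: [0.5099, 0.2194, 0.1199]
ee_rot: [0.0, -0.06, 0.998, 0.001]
wrist_force: [-2.4, 2.6, 7.5]
grip_width: 0.0002
```

```bash
python3 -m crank '[[[0,0.6,4],[0,0,0],0],[[0,1.1,8],[0,0,0],0]]'
python3 -m crank '[[[0,0,2],[0,0,0],0],[[0,0,4],[0,0,0],0]]'
python3 - <<'E'
from h import *
s=ctrl.read_state(); print(s['tcp_pos'],s['wrist_force'])
cv2.imwrite("pics/d8.png",ctrl.snapshot('side')[:,:,::-1])
crop('pics/d8.png',220,110,380,230,5,'pics/d8c.png')
E
```

```text
time_s: 13.3
tcp_pos: [0.5098, 0.2205, 0.1119]
ee_rot: [0.0, -0.06, 0.998, 0.001]
wrist_force: [-1.4, 3.2, 6.4]
grip_width: -0.0001
time_s: 13.5
tcp_pos: [0.5098, 0.2205, 0.1078]
ee_rot: [0.0, -0.06, 0.998, 0.001]
wrist_force: [-0.7, 3.8, 5.1]
grip_width: 0.0002
[0.50982476 0.22051081 0.1077885 ] [-0.74505058  3.83677168  5.08567032]
```

View pics/d8c.png

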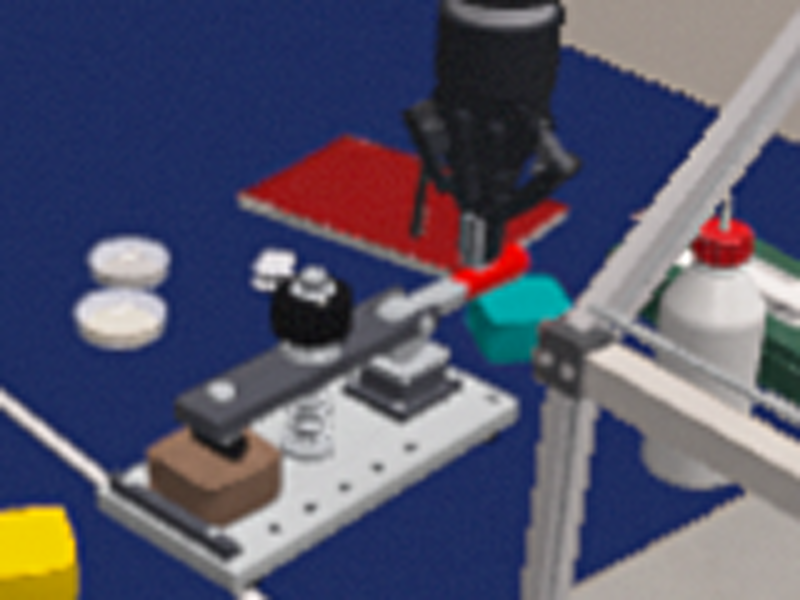

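```bash
python3 -m crank '[[[0,-0.5,2],[0,0,0],0],[[0,-1,4],[0,0,0],0]]'
python3 -m crank '[[[0,0,2],[0,0,0],0],[[0,0,4],[0,0,0],0]]'
python3 -m crank '[[[0,0,2],[0,0,0],0],[[0,0,3],[0,0,0],0]]'
```

```text
time_s: 13.75
tcp_pos: [0.5106, 0.2206, 0.1064]
ee_rot: [0.002, -0.061, 0.998, 0.002]
wrist_force: [-9.7, 4.3, 42.7]
grip_width: -0.0001
time_s: 13.95
tcp_pos: [0.5114, 0.2208, 0.1055]
ee_rot: [0.003, -0.061, 0.998, 0.003]
wrist_force: [-17.9, 0.2, 73.7]
grip_width: 0.0001
time_s: 14.15
tcp_pos: [0.5118, 0.2209, 0.1051]
ee_rot: [0.005, -0.061, 0.998, 0.003]
wrist_force: [-22.6, -3.2, 90.0]
grip_width: 0.0
```

The lever hit its hard stop at TCP z≈0.107, so I overpushed there (90 N, under the 120 N limit). I'm lifting off now.

```bash
python3 -m crank '[[[0,0,-8],[0,0,0],0],[[0,0,-30],[0,0,0],0],[[0,0,-80],[0,0,0],0],[[0,0,-130],[0,0,0],0],[[0,0,-130],[0,0,0],0]]'
python3 -m crank '[[[0,-50,0],[0,0,0],0],[[0,-100,0],[0,0,0],0],[[0,-150,0],[0,0,0],0],[[0,-150,0],[0,0,0],0],[[0,-150,0],[0,0,0],0]]'
python3 - <<'E'
from h import *
s=ctrl.read_state(); print(s['tcp_pos'],s['wrist_force'])
import pickle; pickle.dump(s,open('w9.pkl','wb'))
cv2.imwrite("pics/w9.png",ctrl.snapshot('wrist')[:,:,::-1])
cv2.imwrite("pics/d9.png",ctrl.snapshot('side')[:,:,::-1])
crop('pics/d9.png',220,110,380,230,5,'pics/d9c.png')
E
```

```text
time_s: 14.65
tcp_pos: [0.5121, 0.2195, 0.2328]
ee_rot: [0.004, -0.06, 0.998, 0.001]
wrist_force: [0.9, 0.3, -0.0]
grip_width: -0.0001
time_s: 15.15
tcp_pos: [0.5276, 0.0684, 0.2261]
ee_rot: [-0.001, -0.059, 0.998, -0.0]
wrist_force: [0.6, -0.1, 0.2]
grip_width: 0.0002
[0.52757127 0.06842641 0.22606294] [ 0.59381105 -0.12244948  0.21016779]
```

View pics/d9c.png

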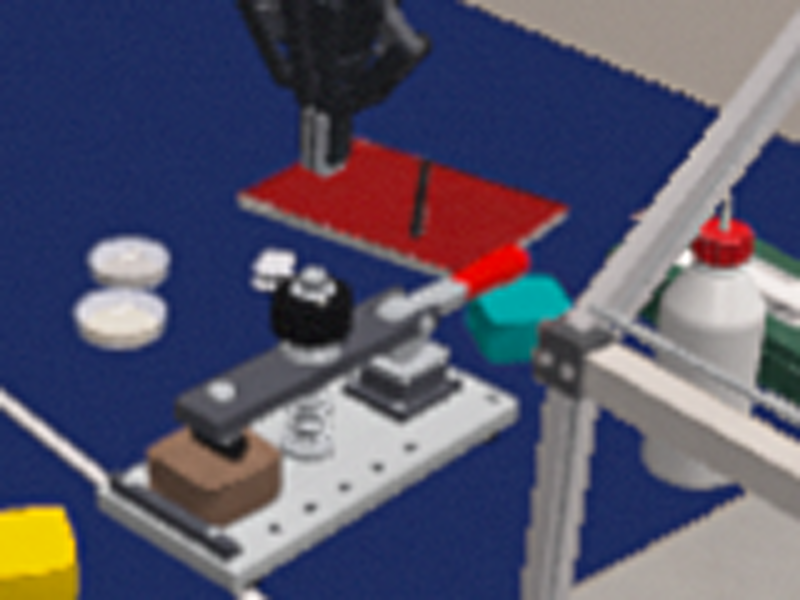

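View pics/w9.png

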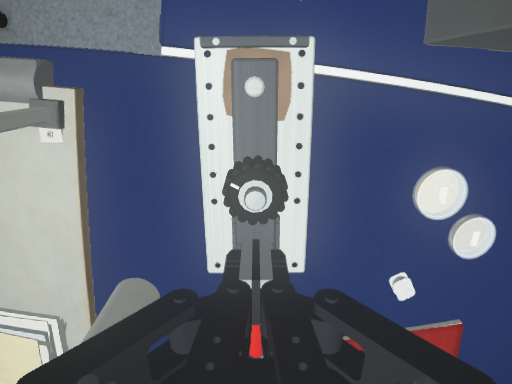

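The lever lies level and stayed there after release; the nose is down on the rock. One last check compares the first and last side pictures for the rock and bystanders before handing in.

Run:
```python
from h import *
a=cv2.imread('pics/side0.png',0);b=cv2.imread('pics/d9.png',0)
for n,(x0,y0,x1,y1) in dict(rock_lower=(245,205,285,228),plate=(240,200,325,228),rock_1=(130,235,162,265),blower=(180,205,208,255),bottle=(345,150,378,210),yellow=(208,208,240,238),turq=(312,162,336,184)).items():
    s,r=cv2.phaseCorrelate(np.float32(a[y0:y1,x0:x1]),np.float32(b[y0:y1,x0:x1])); print(n,np.round(s,2),round(r,2))
c=ctrl.snapshot('side'); print('lever drift',np.abs(cv2.cvtColor(c,cv2.COLOR_RGB2GRAY)[150:190,295:330].astype(int)-b[150:190,295:330]).mean(), ctrl.read_state()['time_s'])
```

```text
rock_lower [0.   0.03] 1.02
plate [-0.04  0.02] 1.0
rock_1 [-0.18 -0.07] 0.92
blower [ 0.06 -0.09] 0.98
bottle [-0.03 -0.  ] 1.0
yellow [-0.01  0.  ] 1.0
turq [-0.24  0.3 ] 1.05
lever drift 1.465 15.3
```

```bash
python3 -c "
from plant import ctrl
print(ctrl.close_job())"
```

```text
the job is handed in; nothing more can be done
None
```

I turned the nut 1.9 rad clockwise, then pushed the lever over with closed fingertips. It met rising resistance from about 0.9 rad, which is slightly past midway. The handle force peaked at about 8 N, inside the expected 3 to 10 N, then fell off past dead centre. I handed the job in at about 15 s.

**Checks that passed:**
- The lever stayed level after I let go.
- The first and last side pictures show no measurable shift of the rock and at most about 0.2 pixel for the bystanders.
- The fingers were clear of everything, about 0.2 m above the bench.

**Not confirmed or off plan:**
- **Clamping force:** I could not measure the nose force directly. I only inferred it from the handle force.
- **Overpress at the stop:** I pressed the closed lever against its stop with about 90 N at the fingertips, because I ran the last steps without checking the force between them. That is below the 120 N wrist limit. The 40 N limit is worded for the arm and gripper body.
- **Nut position:** My first two-view estimate of the nut was about 2.7 mm off from the close view. I used the close view.

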